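Load the dry-block thermostats before a titration

TASK

Load the two dry-block thermostats for the titration: stand the yellow vial, the glass weighing bottle, the red-capped bottle and the amber bottle each in the aluminium block whose well fits it snugly, upright and fully down on the floor of the well. Set the glass down rather than dropping it, and leave the measuring cylinder and the wash bottle standing where they are.

Things in the scene. Friction and masses are not known exactly. Their poses are not given: they have to be found in the camera images.
- standard_vial: Small upright clear glass screw vial, the only one with yellow contents and a black cap, 27 mm across and 64 mm tall (cap 25 mm across, from 52 to 64 mm up). Origin: centre of its underside, z up its axis. Weighs about 25 g; grip the top of the body and the cap together, about 57 mm up.
- weighing_bottle: Squat upright glass weighing bottle with white powder and a fixed glass lid with a small knob, 42 mm across and 58 mm tall. Body 40 mm across up to 38 mm, lid flange 42 mm across from 39 to 49 mm up, knob 18 mm across above it. Origin: centre of its underside, z up its axis. Weighs about 45 g; grip it across the flange, about 47 mm up.
- drying_bottle: Upright clear glass bottle with white contents and a red screw cap with a red nozzle, 64 mm across and 128 mm tall. Cap 54 mm, 83 to 110 mm up, nozzle above it; it grips like a 54 mm square lined up with the body's x and y axes: close the fingers along x or y, about 97 mm up. Origin: centre of its underside, z up its axis. About 0.24 kg.
- amber_flask: Large upright amber glass bottle with a black screw cap, 92 mm across and 191 mm tall. Cap 50 mm, 164 to 191 mm up; it grips like a 50 mm square lined up with the body's x and y axes: close the fingers along x or y, about 178 mm up. Origin: centre of its underside, z up its axis. About 0.78 kg.
- block_vial: Fixed round aluminium block, 112 mm across, 45 mm high, on a seat of one of the two white thermostats (250 x 165 mm; its two seats are 42 mm up, 122 mm apart; block top 87 mm up). Its central round well is 32 mm across (the smallest well), 30 mm deep, flared to 42 mm over the top 6 mm. Origin: centre of the underside, z up; well floor 15 mm above it. Yaw has no meaning.
- block_weighing: Fixed round aluminium block, 112 mm across, 45 mm high, on a seat of one of the two white thermostats (250 x 165 mm; its two seats are 42 mm up, 122 mm apart; block top 87 mm up). Its central round well is 47 mm across (the second smallest well), 22 mm deep, flared to 57 mm over the top 6 mm. Origin: centre of the underside, z up; well floor 23 mm above it. Yaw has no meaning.
- block_drying: Fixed round aluminium block, 112 mm across, 45 mm high, on a seat of one of the two white thermostats (250 x 165 mm; its two seats are 42 mm up, 122 mm apart; block top 87 mm up). Its central round well is 69 mm across (the second largest well), 30 mm deep, flared to 79 mm over the top 6 mm. Origin: centre of the underside, z up; well floor 15 mm above it. Yaw has no meaning.
- block_amber: Fixed round aluminium block, 112 mm across, 45 mm high, on a seat of one of the two white thermostats (250 x 165 mm; its two seats are 42 mm up, 122 mm apart; block top 87 mm up). Its central round well is 97 mm across (the largest well, a thin-walled cup), 34 mm deep, flared to 107 mm over the top 6 mm. Origin: centre of the underside, z up; well floor 11 mm above it. Yaw has no meaning.
- cylinder: Bystander: slim glass measuring cylinder standing upright behind the vessels, 142 mm tall, tube 21 mm, foot 48 mm across. Origin: centre of its underside, z up. It must stay standing where it is.
- wash: Bystander: white plastic wash bottle with a red cap and a bent red spout, standing upright behind the vessels, 62 mm across the body, 116 mm over the spout, 205 mm tall. Origin: centre of its outline on the worktop (the body's axis is 27 mm from it towards -y of its own frame, the spout points to +y), z up. It must stay standing where it is.

How it is judged (in metres and radians):
At the end, for the whole second after the job is handed in: Each of the four vessels stands in its own matching well: axis within 8 mm of the block's centre, underside within 4 mm of the well's floor, tilted less than 0.12 rad, at rest and released (horizontal distance between standard_vial and block_vial below 0.008 m and z of standard_vial in the frame of block_vial between 0.011 and 0.019 m and angle between each of standard_vial, weighing_bottle, drying_bottle, amber_flask's own z axis and vertical below 0.12 rad and linear speed of each of standard_vial, weighing_bottle, drying_bottle, amber_flask below 0.03 m/s and contact force between each of standard_vial, weighing_bottle, drying_bottle, amber_flask and the fingers below 0.1 N and horizontal distance between weighing_bottle and block_weighing below 0.008 m and z of weighing_bottle in the frame of block_weighing between 0.019 and 0.027 m and horizontal distance between drying_bottle and block_drying below 0.008 m and z of drying_bottle in the frame of block_drying between 0.011 and 0.019 m and horizontal distance between amber_flask and block_amber below 0.008 m and z of amber_flask in the frame of block_amber between 0.007 and 0.015 m); the robot touches nothing.
It fails at once if the measuring cylinder is pushed more than 40 mm or tipped over (distance of cylinder from where it was at the start of the episode above 0.04 m or angle between cylinder's own z axis and vertical above 0.5 rad).
It fails at once if the wash bottle is pushed more than 40 mm or tipped over (distance of wash from where it was at the start of the episode above 0.04 m or angle between wash's own z axis and vertical above 0.5 rad).
It fails at once if a vessel is dropped or thrown over: faster than 0.7 m/s with no finger on it (about 25 mm of free fall) ((linear speed of standard_vial above 0.7 m/s and contact force between standard_vial and the fingers below 0.01 N) or (linear speed of weighing_bottle above 0.7 m/s and contact force between weighing_bottle and the fingers below 0.01 N) or (linear speed of drying_bottle above 0.7 m/s and contact force between drying_bottle and the fingers below 0.01 N) or (linear speed of amber_flask above 0.7 m/s and contact force between amber_flask and the fingers below 0.01 N)).
It also fails if it takes over 106 s, if anything falls off the work surface, if the arm or the gripper's body presses on something with over 40 N, if the wrist force passes 120 N, or if a joint passes its speed limit or range.

ROBOT

A 6-joint arm with a two-finger parallel gripper is mounted at the origin on a cart in front of the work surface, level with it; the furniture and walls round the work are solid. World frame = base frame: x ahead of the robot, y to its left, z up, the work surface at z = 0. Lengths are in m, angles in degrees, forces in N, time in s.
With the tool pointing down it reaches from about 0.375 to 0.9 m from the base axis. Payload 3.1 kg.
Tool frame: the origin (TCP) lies on the centre line of the jaws, within the pads' length; the fingertips stand finger_overhang ahead of it and the grasp point (between the pads) lies 5 mm behind it (finger_overhang is the distance from the TCP to the fingertips, in m); z points along the fingers, y is the line along which they close (so a half turn about z gives the same grasp; the last joint's range is limited). The gripper opens to 87 mm and grips with 3 to 60 N. Pads are 19 mm wide; open, the fingers measure 117 mm over their backs; the gripper's body (75 mm by 190 mm) begins 51 mm behind the grasp point.
Start: joints at [63.684, 30.224, 82.088, -0, 67.689, -10.227], TCP at [0.173, 0.601, 0.237] pointing down, gripper open.
Joint ranges: [-176.69, 176.69], [-43.24, 126.21], [12.49, 139.97], [-82, 262], [0, 151.66], [-163.58, 163.58]. Speed limits (degrees/s): [159.86, 159.86, 180, 180, 180, 180].

INTERFACE

Orientations are given as a 3x3 rotation matrix whose columns are the frame's x, y, z axes.
In Python, from rig import read_state, capture, calibration, hand_in, finger_overhang gives the robot as it stands.
- The arm moves only by the tool send_rows, never from a script. Its argument "plan" is a list of rows, each a list of 5 numbers: the closure in counts, from 0 (fully open) to 255 (shut), then the shift along the tool's x, y, z in m, then the turn about the tool's z in rad. A call has 1 to 20 rows; each row shifts and turns the commanded pose from where the row before left it, along the tool's axes as they then stand; what a row does not reach is not made up. A row lasts 1/12 s, in which the tool goes at most 41.7 mm and 7.16 degrees, less where a joint would pass 70% of its speed; a pose out of reach is approached as far as the arm can. A call is refused whole if a number of a shift passes 0.0417 or a number of a turn 0.125, either way. A call with a gripper value outside its range is refused whole. The fingers move at their own pace and stop on an object; the grip force is fixed at half the most. Time passes only in rows, so rows that do not move let the fingers close. It gives the time, the measured TCP pose, the force, the opening and the grip force at its end, in the units of the state.
- read_state(): the state, without advancing time (a new reading comes with each control period).
- capture(name): name is "side" or "top"; returns (picture, depth): 384x512x3 uint8, blue, green, red; 384x512 float32, m along the optical axis (not along the pixel's ray), 0 where there is no reading.
- calibration(name): a dict with "fx", "fy", "cx", "cy" (pixels), "dist_coeffs" ([k1, k2, p1, p2, k3] as OpenCV has them; the pictures are not rectified), "xyz" and "rotation" of the camera in the world. Camera axes: x right, y down, z forward; pixel columns grow to the right and rows downward; lengths in m; the calibration is good to about 2 mm. A picture is of the moment at which its call begins. calibration takes no time and is no camera call.
- hand_in(): hands the job in; it is judged then, once.
The state is a dict: "time_s": time; "joint_positions": joint angles; "qvel": joint speeds; "tau": joint torques, N m; "position": TCP position; "tcp_rot": TCP orientation; "force": force on the tool from outside, world axes, zero at the start; "moment": the same for the moment, N m; "opening": opening from 0.0 (shut) to 1.0 (fully open); "grasp_force": force on a finger pad.
Only numpy, scipy, OpenCV 4.12 (cv2) and the standard library are available. Lean on these libraries where they do the work, as an engineer would, in place of code of your own. Each camera call takes 0.05 s, during which the arm holds its last target. There are 200 camera calls.

## Working session

There is one attempt and no reset: what is moved stays moved. The work goes in short steps, Python scripts to look and compute and a tool call to move; the robot and the scene stay as the last step left them, time stands still between calls to the robot, and variables do not carry over. Pictures are saved under pics/ and viewed, at most 14 in all, crops included, and the job is handed in when it is done.

Besides the shell and the picture viewer there is one more tool, called after ">>>" as name(argument=value, ...), one argument or row to a line, values as JSON. send_rows: Moves the arm, as the interface text tells. Its arguments: {"type":"object","properties":{"plan":{"type":"array","items":{"type":"array","items":{"type":"number"}}}},"required":["plan"]}

```bash
ls; mkdir -p pics; cat > h.py <<'E'
import numpy as np, cv2
from rig import *
def world(name, d, cal=None):
    c=cal or calibration(name); K=np.array([[c['fx'],0,c['cx']],[0,c['fy'],c['cy']],[0,0,1.]])
    v,u=np.mgrid[:384,:512]; p=cv2.undistortPoints(np.stack([u,v],-1).reshape(-1,1,2).astype(float),K,np.array(c['dist_coeffs'],float)).reshape(384,512,2)
    P=np.dstack([p,np.ones((384,512))])*d[...,None]
    W=P@np.array(c['rotation']).T+np.array(c['xyz']); W[d==0]=np.nan
    return W
E
python3 - <<'E'
from h import *
print(finger_overhang, read_state())
for n in('top','side'):
    im,d=capture(n); cv2.imwrite(f'pics/{n}0.png',im); np.savez(f'{n}0.npz',im=im,d=d)
    c=calibration(n);print(n,c)
E
```

```text
pics
0.014 {'time_s': 0.0, 'joint_positions': array([ 6.36841595e+01,  3.02790309e+01,  8.21552167e+01,  1.13837723e-03,
        6.76913689e+01, -1.02285091e+01]), 'qvel': array([-0.07989577, -0.0111136 ,  0.00106611, -0.02378873,  0.01485901,
       -0.04107557]), 'tau': array([ 2.28512454e-04, -4.40047252e+01, -1.76592779e+01,  6.33102749e-02,
        5.83349273e-02, -1.72621135e-04]), 'position': array([0.17285168, 0.59989162, 0.23557742]), 'tcp_rot': array([[-9.60838151e-01,  2.77108410e-01, -9.88418103e-04],
       [ 2.77109873e-01,  9.60836244e-01, -1.95705785e-03],
       [ 4.07390749e-04, -2.15431627e-03, -9.99997596e-01]]), 'force': array([0.41397927, 0.40809849, 0.6303658 ]), 'moment': array([ 0.02884348, -0.03662054, -0.00297722]), 'grasp_force': 0.0, 'opening': 0.9986823455806004}
top {'fx': 468.67628570979826, 'fy': 468.67628570979826, 'cx': 248.90816112702328, 'cy': 195.45101154823197, 'dist_coeffs': array([-0.10221321,  0.        ,  0.        ,  0.        ,  0.        ]), 'xyz': array([ 0.46962699, -0.0021827 ,  1.36203741]), 'rotation': array([[-0.02210408, -0.99744131,  0.06798702],
       [-0.99972526,  0.02152182, -0.00928496],
       [ 0.00779799, -0.06817358, -0.997643  ]])}
side {'fx': 362.57960751618407, 'fy': 362.57960751618407, 'cx': 258.276562991526, 'cy': 192.7401555588662, 'dist_coeffs': array([-0.10263608,  0.        ,  0.        ,  0.        ,  0.        ]), 'xyz': array([0.58699676, 0.74580964, 0.61531463]), 'rotation': array([[-0.99937952,  0.02946778, -0.01929296],
       [ 0.03308906,  0.59778438, -0.80097375],
       [-0.01206989, -0.80111515, -0.59838853]])}
```

View pics/top0.png

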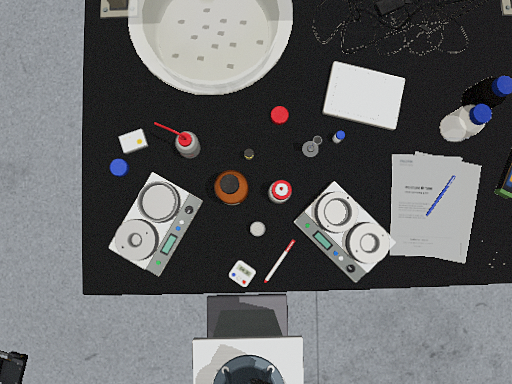

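View pics/side0.png

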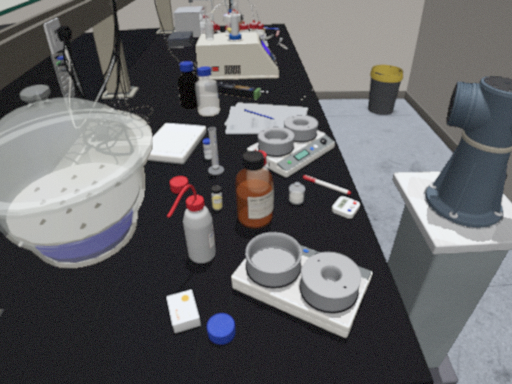

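The top view shows amber (231,187), drying (280,190), weighing (257,229), vial (249,154). The blocks are at about (158,200), (135,240), (333,210) and (369,243), the cylinder at (311,148) and the wash bottle at (187,144).

```bash
python3 - <<'E'
from h import *
z=np.load('top0.npz'); W=world('top',z['d']); im=z['im']
cv2.imwrite('pics/z.png',cv2.resize(im[120:280,100:400],(800,427),interpolation=cv2.INTER_CUBIC))
def circ(P):
    (x,y),r=cv2.minEnclosingCircle((P[:,:2]*1000).astype(np.float32)); return np.round([x,y,r],1)
for n,(u,v),R in [('amber',(231,187),25),('dry',(280,190),20),('weigh',(257,229),13),('vial',(249,154),9),('cyl',(311,148),16),('wash',(187,144),20)]:
    B=W[v-R:v+R,u-R:u+R].reshape(-1,3);B=B[~np.isnan(B[:,0])]
    print(n,'zmax',np.round(np.sort(B[:,2])[-12::4],3))
    for lo in (.02,.04,.055,.085,.12,.16):
        P=B[(B[:,2]>lo)]
        if len(P)>5: print('  >',lo,len(P),circ(P),'mean',np.round(P.mean(0)*1000,1))
for n,(u,v) in [('LA',(158,200)),('LB',(135,240)),('RA',(333,210)),('RB',(369,243))]:
    R=26;B=W[v-R:v+R,u-R:u+R].reshape(-1,3);c=W[v-3:v+4,u-3:u+4].reshape(-1,3)
    T=B[abs(B[:,2]-.087)<.006]
    ctr=np.nanmedian(c,0)
    for _ in range(4):
        q=T[np.hypot(*(T-ctr)[:,:2].T)<.062]; k=circ(q); ctr=np.r_[k[:2]/1000,0]
    rr=np.hypot(*(q-ctr)[:,:2].T); print(n,len(q),k,'mean',q.mean(0)*1000,'inner r',np.percentile(rr,[0,2,10,100])*1000,'floor z',np.nanmedian(c[:,2]))
E
```

```text
amber zmax [0.194 0.195 0.196]
  > 0.02 970 [579.8  34.6  46.3] mean [575.2  33.3 147.9]
  > 0.04 962 [580.   34.7  46.2] mean [575.4  33.5 148.9]
  > 0.055 959 [580.1  34.7  46.2] mean [575.6  33.6 149.2]
  > 0.085 936 [580.   35.   45.9] mean [576.3  33.9 151.2]
  > 0.12 879 [580.1  35.5  45. ] mean [577.6  34.7 153.8]
  > 0.16 308 [580.6  37.5  24.8] mean [580.   36.9 189.7]
dry zmax [0.115 0.116 0.125]
  > 0.02 433 [567.6 -98.7  32.1] mean [565.1 -95.9  95.9]
  > 0.04 417 [568.4 -98.6  31.3] mean [565.8 -96.3  98.4]
  > 0.055 404 [568.6 -99.2  31.2] mean [566.2 -96.8 100. ]
  > 0.085 314 [569.4 -99.9  26.6] mean [568.8 -98.8 109.5]
weigh zmax [0.056 0.057 0.06 ]
  > 0.02 175 [466.  -34.1  21.1] mean [465.9 -34.5  46. ]
  > 0.04 163 [465.9 -34.2  21. ] mean [465.8 -34.5  46.6]
  > 0.055 18 [466.  -34.4   7.3] mean [466.  -35.1  57.4]
vial zmax [0.066 0.066 0.068]
  > 0.02 82 [679.  -14.7  13. ] mean [676.9 -14.5  58. ]
  > 0.04 74 [679.  -14.9  12.9] mean [677.8 -14.7  60.7]
  > 0.055 62 [679.8 -14.8  12.1] mean [679.2 -14.8  63.2]
cyl zmax [0.14  0.142 0.143]
  > 0.02 128 [ 696.8
[... 630 characters left out ...]
 77 [711.9 162.1  31.1] mean [709.5 161.2 185. ]
LA 321 [546.6 237.2  56.9] mean [547.49082531 239.49054617  85.50514829] inner r [48.10205809 48.63276509 49.50534078 56.9516958 ] floor z 0.053206557493986506
LB 1160 [442.4 300.3  56.5] mean [442.65323773 299.07293982  86.9094839 ] inner r [15.22181054 18.24587571 23.63952792 56.50422962] floor z 0.05683238449265704
RA 790 [ 507.7 -254.8   57.1] mean [ 507.0882432  -254.83086364   86.75117578] inner r [34.06943211 35.40197581 37.67703557 57.11412655] floor z 0.056921737372020775
RB 1033 [ 418.8 -340.2   56.1] mean [ 419.9152447  -339.888039     87.06396734] inner r [20.85405006 23.67411985 27.86749585 56.09407617] floor z 0.06477500544522297
```

View pics/z.png

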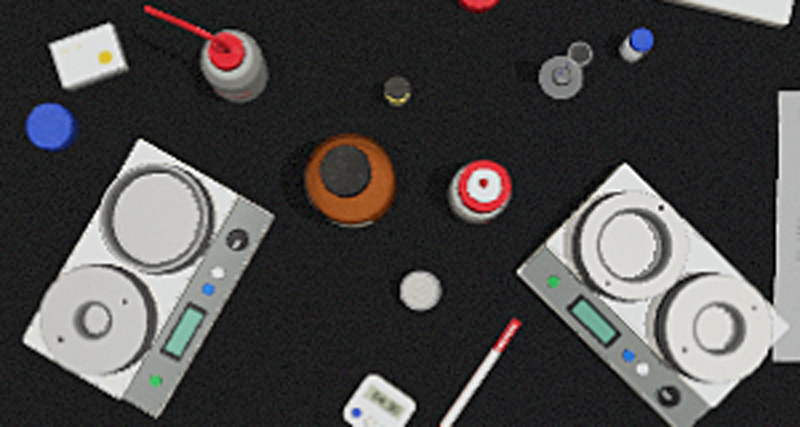

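```bash
cat >> h.py <<'E'
def go(x,y,z,c=0,yaw=None):
    """print tool-frame delta to world target (mm) from the measured pose; yaw = wanted angle of tool y, deg (mod 180)"""
    s=read_state(); R=s['tcp_rot']; d=np.array([x,y,z])/1000-s['position']; t=R.T@d
    print('t',round(s['time_s'],2),'pos',np.round(s['position']*1000,1),'tool d mm',np.round(t*1000,1),'rows>=',np.ceil(np.linalg.norm(t)/.0405))
    a=np.degrees(np.arctan2(R[1,1],R[0,1])); print('yaw y',round(a,1),'q6',round(s['joint_positions'][5],1),'F',np.round(s['force'],1),'op',round(s['opening'],3),'gf',s['grasp_force'])
    if yaw is not None: print('turn rad (about tool z, down)',round(-np.radians((yaw-a+90)%180-90),3))
E
python3 - <<'E'
from h import *
im=np.load('side0.npz')['im']
cv2.imwrite('pics/s1.png',cv2.resize(im[140:235,170:310],(800,543),interpolation=cv2.INTER_CUBIC))
E
```

```text
(no output)
```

View pics/s1.png

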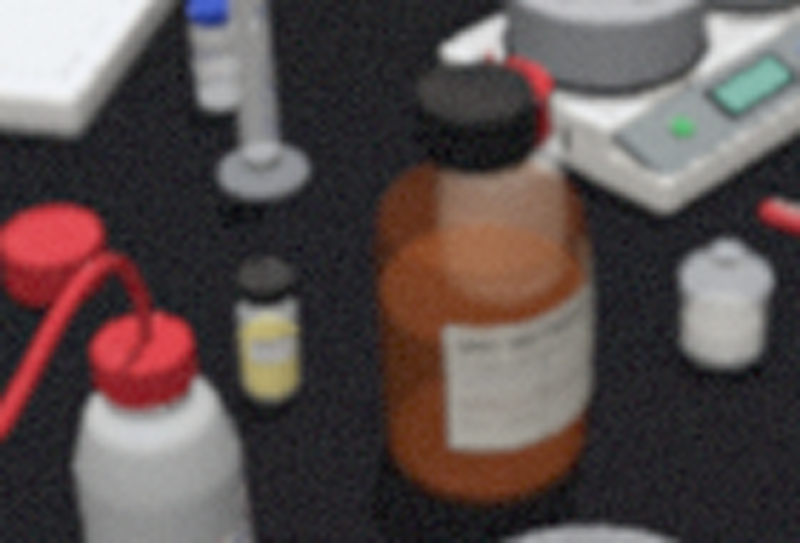

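>>> send_rows(
  plan=[
    [60,-0.0328,-0.0225,-0.0035,0],
    [60,-0.0328,-0.0225,-0.0035,0],
    [60,-0.0328,-0.0225,-0.0035,0],
    [60,-0.0328,-0.0225,-0.0035,0],
    [60,-0.0328,-0.0225,-0.0035,0],
    [60,-0.0328,-0.0225,-0.0035,0],
    [60,-0.0328,-0.0225,-0.0035,0],
    [60,-0.0328,-0.0225,-0.0035,0],
    [60,-0.0328,-0.0225,-0.0035,0],
    [60,-0.0328,-0.0225,-0.0035,0],
    [60,-0.0328,-0.0225,-0.0035,0],
    [60,-0.0328,-0.0225,-0.0035,0],
    [60,-0.0328,-0.0225,-0.0035,0],
    [60,-0.0328,-0.0225,-0.0035,0],
    [60,-0.0328,-0.0225,-0.0035,0],
    [60,-0.0328,-0.0225,-0.0035,0],
    [60,-0.0328,-0.0225,-0.0035,0],
    [60,-0.0328,-0.0225,-0.0035,0],
    [60,-0.0328,-0.0225,-0.0035,0],
    [60,-0.0328,-0.0225,-0.0035,0],
  ],
)

```text
time_s: 1.77
position: [0.6794, -0.0154, 0.3061]
tcp_rot: [[-0.961, 0.277, -0.001], [0.277, 0.961, 0.0], [0.001, 0.0, -1.0]]
force: [0.3, 0.5, 0.0]
opening: 0.765
grasp_force: 0.0
```

Label on the amber bottle spans columns 445–595 of a body at 380–592 in the zoom, so its normal is turned well toward −x. I'll refine that later and take the vial first.

>>> send_rows(
  plan=[
    [60,0,0,0.036,0],
    [60,0,0,0.036,0],
    [60,0,0,0.036,0],
    [60,0,0,0.036,0],
    [60,0,0,0.036,0],
    [60,0,0,0.036,0],
    [60,0,0,0.028,0],
    [60,0,0,0.01,0],
    [60,0,0,0,0],
    [255,0,0,0,0],
    [255,0,0,0,0],
    [255,0,0,0,0],
    [255,0,0,0,0],
    [255,0,0,0,0],
    [255,0,0,0,0],
    [255,0,0,0,0],
    [255,0,0,0,0],
  ],
)

```text
time_s: 3.18
position: [0.679, -0.0137, 0.053]
tcp_rot: [[-0.961, 0.277, 0.001], [0.277, 0.961, -0.0], [-0.001, -0.0, -1.0]]
force: [0.1, 0.6, 1.1]
opening: 0.292
grasp_force: 29.8
```

```bash
python3 - <<'E'
from h import *
go(442.4,300.3,285)
im=np.load('top0.npz')['im']
cv2.imwrite('pics/t1.png',cv2.resize(im[158:216,200:310],(800,422),interpolation=cv2.INTER_CUBIC))
E
```

```text
t 3.18 pos [679.  -13.7  53. ] tool d mm [ 314.2  236.2 -232.2] rows>= 12.0
yaw y 73.9 q6 -84.5 F [0.1 0.6 1.1] op 0.292 gf 29.823335885666893
```

View pics/t1.png

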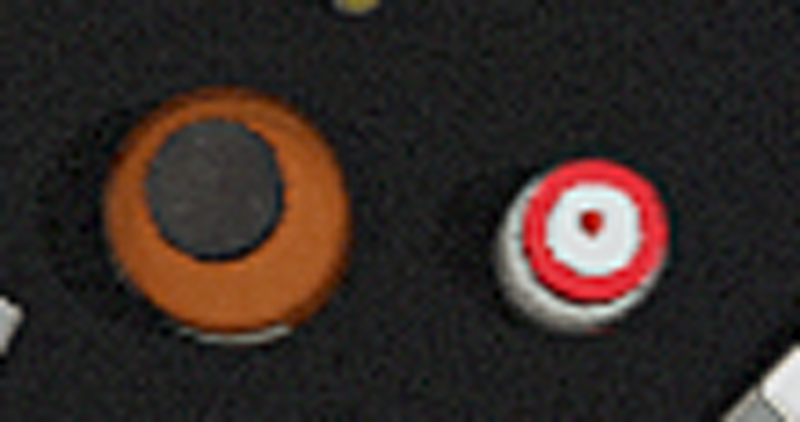

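Vial held (opening 25 mm). In the top view the amber label shows below the bottle from (180,330) to (290,330). With the side view that puts the label at 67–207°, so the cap axes are at about 47°/137°.

>>> send_rows(
  plan=[
    [255,0,0,-0.02,0],
    [255,0,0,-0.035,0],
    [255,0,0,-0.038,0],
    [255,0,0,-0.038,0],
    [255,0,0,-0.038,0],
    [255,0,0,-0.038,0],
    [255,0,0,-0.025,0],
    [255,0.0286,0.0215,0,0],
    [255,0.0286,0.0215,0,0],
    [255,0.0286,0.0215,0,0],
    [255,0.0286,0.0215,0,0],
    [255,0.0286,0.0215,0,0],
    [255,0.0286,0.0215,0,0],
    [255,0.0286,0.0215,0,0],
    [255,0.0286,0.0215,0,0],
    [255,0.0286,0.0215,0,0],
    [255,0.0286,0.0215,0,0],
    [255,0.0286,0.0215,0,0],
    [255,0,0,0,0],
  ],
)

```text
time_s: 4.77
position: [0.4371, 0.3048, 0.2845]
tcp_rot: [[-0.962, 0.272, -0.004], [0.272, 0.962, 0.002], [0.004, 0.001, -1.0]]
force: [0.3, -0.0, -0.6]
opening: 0.294
grasp_force: 29.8
```

```bash
python3 - <<'E'
from h import *
go(442.4,300.3,109)
im,d=capture('side'); cv2.imwrite('pics/s2.png',im[130:,150:450]); 
E
```

```text
t 4.77 pos [437.1 304.8 284.5] tool d mm [ -7.1  -3.  175.5] rows>= 5.0
yaw y 74.2 q6 -51.6 F [ 0.3 -0.  -0.6] op 0.294 gf 29.820900424165302
```

View pics/s2.png

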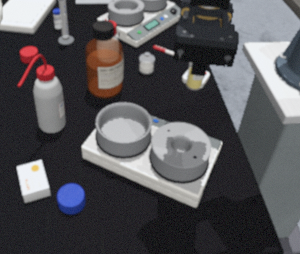

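>>> send_rows(
  plan=[
    [255,0,0,0,0],
    [255,0,0,0,0],
  ],
)

```text
time_s: 4.98
position: [0.4426, 0.3002, 0.2846]
tcp_rot: [[-0.961, 0.278, 0.001], [0.278, 0.961, -0.0], [-0.001, -0.0, -1.0]]
force: [0.6, -0.7, -0.7]
opening: 0.291
grasp_force: 29.8
```

```bash
python3 - <<'E'
from h import *
go(442.4,300.3,150)
E
```

```text
t 4.98 pos [442.6 300.2 284.6] tool d mm [  0.3   0.  134.6] rows>= 4.0
yaw y 73.9 q6 -51.7 F [ 0.6 -0.7 -0.7] op 0.291 gf 29.81983853132988
```

>>> send_rows(
  plan=[
    [255,0,0,0.035,0],
    [255,0,0,0.035,0],
    [255,0,0,0.035,0],
    [255,0,0,0.025,0],
    [255,0,0,0.012,0],
    [255,0,0,0.012,0],
    [255,0,0,0.008,0],
    [255,0,0,0.006,0],
    [255,0,0,0.005,0],
    [255,0,0,0,0],
    [255,0,0,0,0],
  ],
)

```text
time_s: 5.9
position: [0.4425, 0.3004, 0.1116]
tcp_rot: [[-0.961, 0.277, 0.001], [0.277, 0.961, -0.0], [-0.001, -0.0, -1.0]]
force: [-0.5, 0.6, 0.4]
opening: 0.291
grasp_force: 29.9
```

>>> send_rows(
  plan=[
    [255,0,0,0.002,0],
    [255,0,0,0,0],
    [255,0,0,0,0],
    [145,0,0,0,0],
    [145,0,0,0,0],
    [145,0,0,0,0],
    [145,0,0,0,0],
  ],
)

```text
time_s: 6.48
position: [0.4421, 0.3008, 0.1097]
tcp_rot: [[-0.961, 0.277, 0.0], [0.277, 0.961, 0.0], [-0.0, 0.0, -1.0]]
force: [-0.3, 0.1, 1.0]
opening: 0.419
grasp_force: 0.0
```

```bash
python3 - <<'E'
from h import *
go(580,37,300,yaw=47)
E
```

```text
t 6.48 pos [442.1 300.8 109.7] tool d mm [-205.7 -215.3 -190.3] rows>= 9.0
yaw y 73.9 q6 -51.7 F [-0.3  0.1  1. ] op 0.419 gf 0.0
turn rad (about tool z, down) 0.47
```

>>> send_rows(
  plan=[
    [145,0,0,-0.03,0],
    [145,0,0,-0.04,0],
    [0,0,0,-0.04,0],
    [0,0,0,-0.04,0],
    [0,0,0,-0.04,0],
    [0,-0.0257,-0.0269,0,0],
    [0,-0.0257,-0.0269,0,0],
    [0,-0.0257,-0.0269,0,0],
    [0,-0.0257,-0.0269,0,0],
    [0,-0.0257,-0.0269,0,0],
    [0,-0.0257,-0.0269,0,0],
    [0,-0.0257,-0.0269,0,0],
    [0,-0.0257,-0.0269,0,0],
    [0,0,0,0,0.1175],
    [0,0,0,0,0.1175],
    [0,0,0,0,0.1175],
    [0,0,0,0,0.1175],
    [0,0,0,0,0],
    [0,0,0,0,0],
  ],
)

```text
time_s: 8.07
position: [0.5797, 0.037, 0.2995]
tcp_rot: [[-0.733, 0.68, -0.0], [0.68, 0.733, -0.0], [0.0, -0.0, -1.0]]
force: [-0.3, -0.6, -0.3]
opening: 0.997
grasp_force: 0.0
```

```bash
python3 - <<'E'
from h import *
go(580,36.8,174,yaw=47)
im,d=capture('side'); cv2.imwrite('pics/s3.png',cv2.resize(im[110:310,150:400],(750,600)))
E
```

```text
t 8.07 pos [579.7  37.  299.5] tool d mm [ -0.4   0.  125.5] rows>= 4.0
yaw y 47.2 q6 -54.5 F [-0.3 -0.6 -0.3] op 0.997 gf 0.0
turn rad (about tool z, down) 0.003
```

View pics/s3.png

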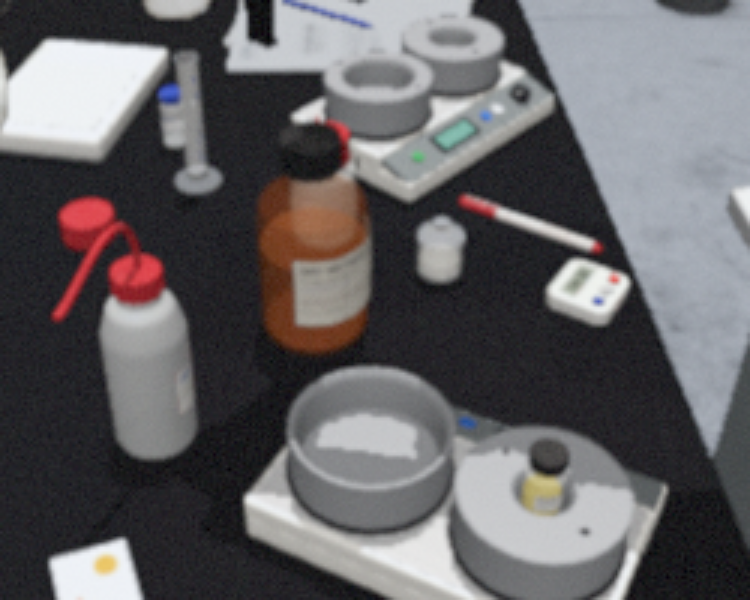

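Vial seated upright in the small well at (545,485). Now the amber bottle.

>>> send_rows(
  plan=[
    [0,0,0,0.035,0],
    [0,0,0,0.035,0],
    [0,0,0,0.03,0],
    [0,0,0,0.018,0],
    [0,0,0,0.0075,0],
    [0,0,0,0,0],
    [255,0,0,0,0],
    [255,0,0,0,0],
    [255,0,0,0,0],
    [255,0,0,0,0],
    [255,0,0,0,0],
    [255,0,0,0,0],
    [255,0,0,0,0],
  ],
)

```text
time_s: 9.2
position: [0.5792, 0.0373, 0.1753]
tcp_rot: [[-0.732, 0.682, -0.001], [0.682, 0.732, 0.0], [0.001, -0.001, -1.0]]
force: [-1.8, 1.5, 6.4]
opening: 0.661
grasp_force: 28.1
```

```bash
python3 - <<'E'
from h import *
go(546.7,237.2,290)
E
```

```text
t 9.2 pos [579.2  37.3 175.3] tool d mm [ 160.2  124.  -114.7] rows>= 6.0
yaw y 47.0 q6 -54.4 F [-1.8  1.5  6.4] op 0.661 gf 28.09106975386385
```

>>> send_rows(
  plan=[
    [255,0,0,0,0],
    [255,0,0,0,0],
    [255,0,0,0,0],
    [255,0,0,0,0],
  ],
)

```text
time_s: 9.53
position: [0.5792, 0.0373, 0.1753]
tcp_rot: [[-0.732, 0.682, -0.001], [0.682, 0.732, 0.0], [0.001, -0.001, -1.0]]
force: [-2.4, 0.9, 6.8]
opening: 0.663
grasp_force: 28.1
```

Opening 57.6 mm means the cap square is about 9° off. Open, turn and re-close.

>>> send_rows(
  plan=[
    [0,0,0,0,0],
    [0,0,0,0,0],
    [0,0,0,0,0],
    [0,0,0,0,-0.08],
    [0,0,0,0,-0.08],
    [0,0,0,0,0],
    [255,0,0,0,0],
    [255,0,0,0,0],
    [255,0,0,0,0],
    [255,0,0,0,0],
    [255,0,0,0,0],
    [255,0,0,0,0],
    [255,0,0,0,0],
  ],
)

```text
time_s: 10.62
position: [0.5805, 0.0371, 0.1742]
tcp_rot: [[-0.83, 0.557, 0.001], [0.557, 0.83, 0.0], [-0.001, 0.001, -1.0]]
force: [1.8, 1.2, 0.4]
opening: 0.609
grasp_force: 27.6
```

```bash
python3 - <<'E'
from h import *
go(546.7,237.2,290)
E
```

```text
t 10.62 pos [580.5  37.1 174.2] tool d mm [ 139.5  147.4 -115.8] rows>= 6.0
yaw y 56.1 q6 -63.5 F [1.8 1.2 0.4] op 0.609 gf 27.600200007436797
```

>>> send_rows(
  plan=[
    [30,0,0,0,0],
    [30,0,0,0,0],
    [30,0,0,0,0],
    [30,0,0,0,-0.065],
    [30,0,0,0,0],
    [255,0,0,0,0],
    [255,0,0,0,0],
    [255,0,0,0,0],
    [255,0,0,0,0],
    [255,0,0,0,0],
    [255,0,0,0,0],
    [255,0,0,0,0],
  ],
)

```text
time_s: 11.62
position: [0.5806, 0.0372, 0.1743]
tcp_rot: [[-0.865, 0.502, 0.002], [0.502, 0.865, 0.0], [-0.001, 0.001, -1.0]]
force: [1.0, 0.4, 0.5]
opening: 0.592
grasp_force: 28.8
```

```bash
python3 - <<'E'
from h import *
go(546.7,237.2,290)
E
```

```text
t 11.62 pos [580.6  37.2 174.3] tool d mm [ 129.6  156.  -115.7] rows>= 6.0
yaw y 59.8 q6 -67.2 F [1.  0.4 0.5] op 0.592 gf 28.766207883891184
```

>>> send_rows(
  plan=[
    [30,0,0,0,0],
    [30,0,0,0,0],
    [30,0,0,0,0],
    [30,0,0,0,-0.04],
    [30,0,0,0,0],
    [255,0,0,0,0],
    [255,0,0,0,0],
    [255,0,0,0,0],
    [255,0,0,0,0],
    [255,0,0,0,0],
    [255,0,0,0,0],
    [255,0,0,0,0],
    [255,0,0,-0.01,0],
    [255,0,0,-0.02,0],
    [255,0,0,0,0],
  ],
)

```text
time_s: 12.87
position: [0.5798, 0.0371, 0.2055]
tcp_rot: [[-0.884, 0.467, 0.0], [0.467, 0.884, -0.0], [-0.0, 0.0, -1.0]]
force: [2.1, 0.1, -8.6]
opening: 0.585
grasp_force: 29.3
```

```bash
python3 - <<'E'
from h import *
go(546.7,237.2,300)
im,d=capture('side'); cv2.imwrite('pics/s4.png',cv2.resize(im[100:300,150:400],(750,600)))
E
```

```text
t 12.87 pos [579.8  37.1 205.5] tool d mm [122.6 161.5 -94.5] rows>= 6.0
yaw y 62.2 q6 -69.5 F [ 2.1  0.1 -8.6] op 0.585 gf 29.27911106016836
```

View pics/s4.png

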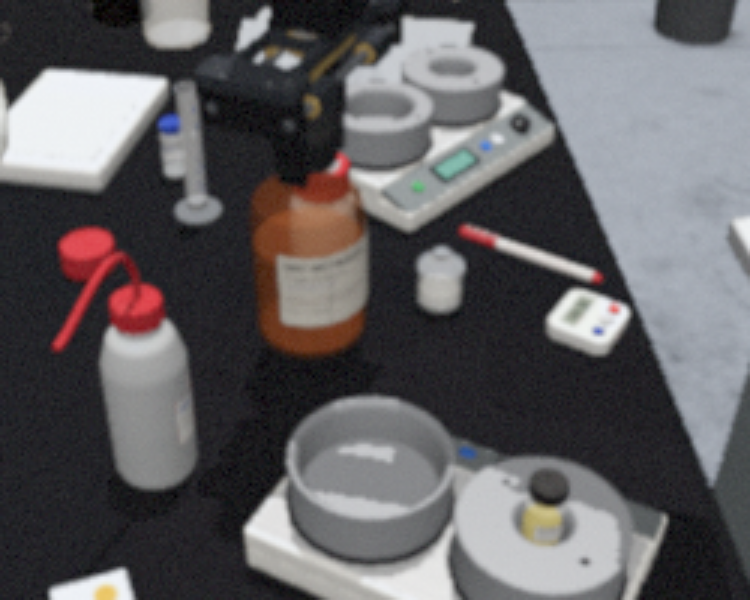

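Amber lifted upright (opening 51 mm, pads flush). Carrying on.

>>> send_rows(
  plan=[
    [255,0,0,-0.03,0],
    [255,0,0,-0.035,0],
    [255,0,0,-0.03,0],
    [255,0.008,0.0105,0,0],
    [255,0.0146,0.0193,0,0],
    [255,0.018,0.0237,0,0],
    [255,0.018,0.0237,0,0],
    [255,0.018,0.0237,0,0],
    [255,0.018,0.0237,0,0],
    [255,0.016,0.021,0,0],
    [255,0.008,0.0105,0,0],
    [255,0.004,0.0054,0,0],
    [255,0,0,0,0],
    [255,0,0,0,0],
    [255,0,0,0,0],
    [255,0,0,0,0],
  ],
)

```text
time_s: 14.25
position: [0.5473, 0.2356, 0.2988]
tcp_rot: [[-0.883, 0.469, -0.0], [0.469, 0.883, -0.001], [-0.0, -0.001, -1.0]]
force: [1.0, -1.1, -8.1]
opening: 0.572
grasp_force: 29.7
```

```bash
python3 - <<'E'
from h import *
go(546.7,237.2,228)
im,d=capture('top'); cv2.imwrite('pics/t5.png',cv2.resize(im[150:260,90:310],(800,400),interpolation=cv2.INTER_CUBIC))
im,d=capture('side'); W=world('side',d)
z=W[...,2]; m=(abs(W[...,0]-.547)<.055)&(abs(W[...,1]-.237)<.06)&(z>.14)&(z<.24)
P=W[m]
for lo in(.14,.17,.2,.22):
    q=P[(P[:,2]>=lo)&(P[:,2]<lo+.025)]; print(lo,len(q),q.min(0)[:2]if len(q) else'',q.max(0)[:2] if len(q) else'')
v,u=np.where(m); print(u.min(),u.max(),v.min(),v.max())
E
```

```text
t 14.25 pos [547.3 235.6 298.8] tool d mm [ 1.3  1.2 70.8] rows>= 2.0
yaw y 62.1 q6 -49.5 F [ 1.  -1.1 -8.1] op 0.572 gf 29.65433456702158
0.14 456 [0.50491518 0.24158965] [0.59356237 0.28111866]
0.17 513 [0.50445898 0.23836888] [0.5946228  0.28265357]
0.2 554 [0.50370589 0.23657605] [0.59547166 0.28198923]
0.22 484 [0.50503282 0.23264161] [0.59620945 0.2807366 ]
246 298 190 248
```

View pics/t5.png

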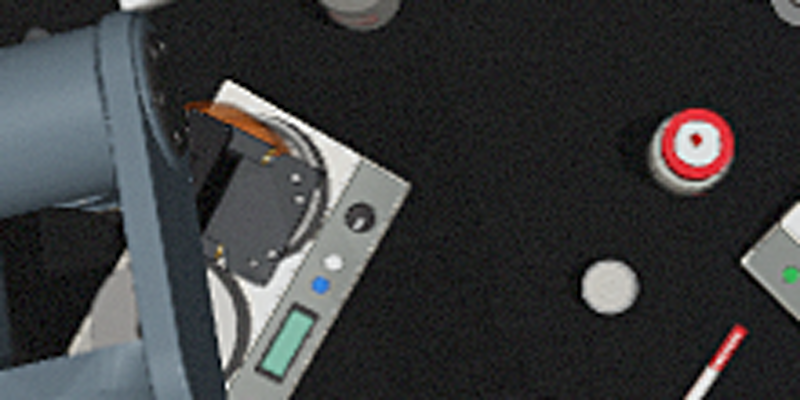

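```bash
python3 - <<'E'
from h import *
W=world('side',np.load('side0.npz')['d']).reshape(-1,3)
for c,rin in(((.5467,.2372),None),((.4424,.3003),None)):
    c=np.array(c)
    for _ in range(4):
        r=np.hypot(*(W[:,:2]-c).T); q=W[(abs(W[:,2]-.087)<.005)&(r<.064)]
        (x,y),R=cv2.minEnclosingCircle((q[:,:2]*1000).astype(np.float32)); c=np.array([x,y])/1000
    print(x,y,R,len(q))
im,d=capture('side'); W=world('side',d).reshape(-1,3)
from scipy.optimize import least_squares
q=W[(abs(W[:,0]-.547)<.055)&(abs(W[:,1]-.237)<.06)&(W[:,2]>.14)&(W[:,2]<.225)]
f=lambda p:np.hypot(q[:,0]-p[0]-p[2]*(q[:,2]-.18),q[:,1]-p[1]-p[3]*(q[:,2]-.18))-.046
r=least_squares(f,[.547,.237,0,0],loss='soft_l1',f_scale=.002);print(r.x, np.abs(r.fun).mean())
E
```

```text
545.9672241210938 237.09890747070312 57.0576171875 589
441.55120849609375 301.5065612792969 57.38926315307617 2073
[0.54895654 0.23375474 0.01478121 0.0036524 ] 0.0005278009909897882
```

>>> send_rows(
  plan=[
    [255,0.0028,0.0018,0,0],
    [255,0,0,0.012,0],
    [255,0,0,0.014,0],
    [255,0,0,0.01,0],
    [255,0,0,0.007,0],
    [255,0,0,0.007,0],
    [255,0,0,0.007,0],
    [255,0,0,0,0],
    [255,0,0,0,0],
  ],
)

```text
time_s: 15.15
position: [0.5451, 0.24, 0.2417]
tcp_rot: [[-0.884, 0.467, -0.001], [0.467, 0.884, -0.0], [0.001, -0.001, -1.0]]
force: [0.1, -0.1, -8.6]
opening: 0.573
grasp_force: 29.7
```

>>> send_rows(
  plan=[
    [255,0,0,0.006,0],
    [255,0,0,0.004,0],
    [255,0,0,0.003,0],
    [255,0,0,0,0],
    [255,0,0,0,0],
  ],
)

```text
time_s: 15.57
position: [0.5454, 0.24, 0.2291]
tcp_rot: [[-0.884, 0.467, 0.0], [0.467, 0.884, -0.0], [-0.0, 0.0, -1.0]]
force: [0.2, -1.0, -9.3]
opening: 0.572
grasp_force: 29.7
```

>>> send_rows(
  plan=[
    [255,0,0,0.0015,0],
    [255,0,0,0.001,0],
    [255,0,0,0,0],
    [255,0,0,0,0],
  ],
)

```text
time_s: 15.9
position: [0.5456, 0.2402, 0.2285]
tcp_rot: [[-0.884, 0.467, 0.002], [0.467, 0.884, 0.0], [-0.001, 0.001, -1.0]]
force: [-4.5, 0.6, 5.5]
opening: 0.575
grasp_force: 30.0
```

>>> send_rows(
  plan=[
    [60,0,0,0,0],
    [40,0,0,0,0],
    [40,0,0,0,0],
    [40,0,0,0,0],
    [40,0,0,-0.01,0],
    [40,0,0,-0.02,0],
    [40,0,0,-0.03,0],
    [40,0,0,-0.03,0],
    [40,0,0,0,0],
  ],
)

```text
time_s: 16.65
position: [0.5491, 0.2408, 0.3239]
tcp_rot: [[-0.884, 0.467, 0.014], [0.467, 0.884, 0.003], [-0.011, 0.009, -1.0]]
force: [0.2, 0.2, 0.2]
opening: 0.84
grasp_force: 0.0
```

```bash
python3 - <<'E'
from h import *
from scipy.optimize import least_squares
go(465.9,-34.3,300,yaw=90)
im,d=capture('side'); W=world('side',d).reshape(-1,3); cv2.imwrite('pics/s6.png',cv2.resize(im[130:330,150:400],(750,600)))
q=W[(abs(W[:,0]-.547)<.055)&(abs(W[:,1]-.237)<.06)&(W[:,2]>.1)&(W[:,2]<.18)]
f=lambda p:np.hypot(q[:,0]-p[0]-p[2]*(q[:,2]-.07),q[:,1]-p[1]-p[3]*(q[:,2]-.07))-.046
r=least_squares(f,[.547,.237,0,0],loss='soft_l1',f_scale=.002);print(r.x, np.abs(r.fun).mean())
q=W[(abs(W[:,0]-.547)<.03)&(abs(W[:,1]-.237)<.03)&(W[:,2]>.2)&(W[:,2]<.27)]
print(np.percentile(q[:,2],[50,90,98]))
q=W[(abs(W[:,0]-.4424)<.015)&(abs(W[:,1]-.3003)<.015)&(W[:,2]>.1)&(W[:,2]<.14)]
print('vial',np.percentile(q[:,2],[50,90,98]))
E
```

```text
t 16.65 pos [549.1 240.8 323.9] tool d mm [ -54.6 -282.4   21.9] rows>= 8.0
yaw y 62.2 q6 -49.2 F [0.2 0.2 0.2] op 0.84 gf 0.0
turn rad (about tool z, down) -0.486
[ 0.54595689  0.24051539  0.01332809 -0.00457022] 0.0006418688853758734
[0.24083054 0.24620337 0.246856  ]
vial [0.1200335  0.122318   0.12309335]
```

View pics/s6.png

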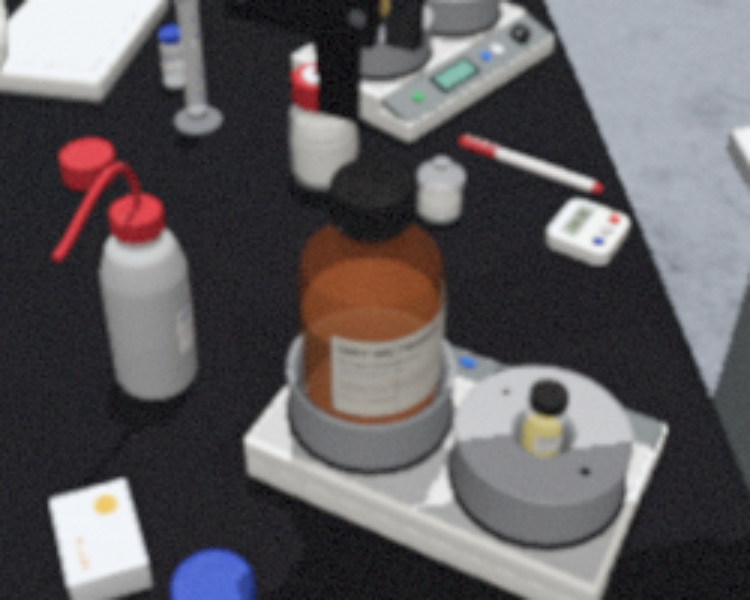

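Amber stands fully in its cup (top at 0.2465 in this camera, which reads about 2 mm high) and the vial is fine. Next the weighing bottle.

>>> send_rows(
  plan=[
    [40,-0.0068,-0.0353,0.0027,0],
    [40,-0.0068,-0.0353,0.0027,0],
    [40,-0.0068,-0.0353,0.0027,0],
    [40,-0.0068,-0.0353,0.0027,0],
    [40,-0.0068,-0.0353,0.0027,0],
    [40,-0.0068,-0.0353,0.0027,0],
    [40,-0.0068,-0.0353,0.0027,0],
    [40,-0.0068,-0.0353,0.0027,0],
    [40,0,0,0.035,0],
    [40,0,0,0.035,0],
    [40,0,0,0.035,0],
    [40,0,0,0.035,0],
    [40,0,0,0,0],
    [40,0,0,0,0],
  ],
)

```text
time_s: 17.87
position: [0.46, -0.0348, 0.1535]
tcp_rot: [[-0.884, 0.467, -0.006], [0.467, 0.884, 0.002], [0.006, -0.001, -1.0]]
force: [0.2, -0.4, 0.3]
opening: 0.843
grasp_force: 0.0
```

```bash
python3 - <<'E'
from h import *
go(465.9,-34.3,42)
E
```

```text
t 17.87 pos [460.  -34.8 153.5] tool d mm [ -5.7   3.3 111.5] rows>= 3.0
yaw y 62.2 q6 -80.4 F [ 0.2 -0.4  0.3] op 0.843 gf 0.0
```

>>> send_rows(
  plan=[
    [40,-0.004,0.0025,0,0],
    [40,0,0,0,0],
    [40,0,0,0.03,0],
    [40,0,0,0.03,0],
    [40,0,0,0,0],
    [40,0,0,0,0],
  ],
)

```text
time_s: 18.37
position: [0.4666, -0.0347, 0.0957]
tcp_rot: [[-0.884, 0.467, -0.0], [0.467, 0.884, 0.0], [0.0, -0.0, -1.0]]
force: [0.7, 0.0, -1.0]
opening: 0.849
grasp_force: 0.0
```

```bash
python3 - <<'E'
from h import *
go(465.9,-34.3,42)
E
```

```text
t 18.37 pos [466.6 -34.7  95.7] tool d mm [ 0.8  0.1 53.7] rows>= 2.0
yaw y 62.2 q6 -80.2 F [ 0.7  0.  -1. ] op 0.849 gf 0.0
```

>>> send_rows(
  plan=[
    [40,0,0,0.03,0],
    [40,0,0,0.018,0],
    [40,0,0,0.006,0],
    [40,0,0,0,0],
    [255,0,0,0,0],
    [255,0,0,0,0],
    [255,0,0,0,0],
    [255,0,0,0,0],
    [255,0,0,0,0],
    [255,0,0,0,0],
    [255,0,0,0,0],
  ],
)

```text
time_s: 19.28
position: [0.4664, -0.0349, 0.0412]
tcp_rot: [[-0.884, 0.467, 0.0], [0.467, 0.884, -0.0], [-0.0, -0.0, -1.0]]
force: [0.2, 0.7, 2.5]
opening: 0.451
grasp_force: 30.0
```

```bash
python3 - <<'E'
from h import *
go(418.8,-340.2,200)
im,d=capture('side'); cv2.imwrite('pics/s7.png',cv2.resize(im[130:220,170:305],(750,500),interpolation=cv2.INTER_CUBIC))
E
```

```text
t 19.28 pos [466.4 -34.9  41.2] tool d mm [-100.5 -292.2 -158.7] rows>= 9.0
yaw y 62.2 q6 -80.2 F [0.2 0.7 2.5] op 0.451 gf 29.99709562433054
```

View pics/s7.png

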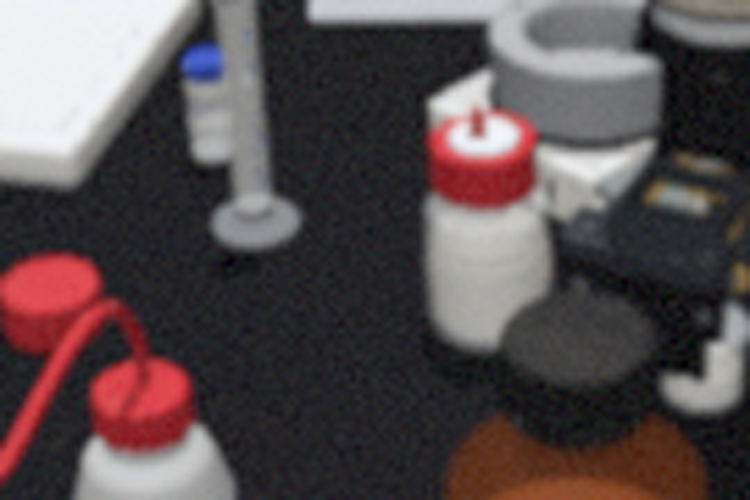

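Weighing bottle gripped. No label faces the side camera on the drying bottle (cap at about (483,150) in the zoom), so I'll find its yaw by test closures.

>>> send_rows(
  plan=[
    [255,0,0,-0.015,0],
    [255,0,0,-0.03,0],
    [255,0,0,-0.038,0],
    [255,0,0,-0.038,0],
    [255,0,0,-0.038,0],
    [255,-0.0101,-0.0292,0,0],
    [255,-0.0101,-0.0292,0,0],
    [255,-0.0101,-0.0292,0,0],
    [255,-0.0101,-0.0292,0,0],
    [255,-0.0101,-0.0292,0,0],
    [255,-0.0101,-0.0292,0,0],
    [255,-0.0101,-0.0292,0,0],
    [255,-0.0101,-0.0292,0,0],
    [255,-0.0101,-0.0292,0,0],
    [255,-0.0101,-0.0292,0,0],
    [255,0,0,0,0],
    [255,0,0,0,0],
    [255,0,0,0,0],
  ],
)

```text
time_s: 20.83
position: [0.4186, -0.3392, 0.1993]
tcp_rot: [[-0.884, 0.467, -0.001], [0.467, 0.884, 0.002], [0.002, 0.001, -1.0]]
force: [-0.0, 1.0, -0.4]
opening: 0.449
grasp_force: 30.0
```

```bash
python3 - <<'E'
from h import *
go(418.8,-340.2,106)
im,d=capture('top'); cv2.imwrite('pics/t8.png',cv2.resize(im[160:285,255:422],(801,600),interpolation=cv2.INTER_CUBIC))
E
```

```text
t 20.83 pos [ 418.6 -339.2  199.3] tool d mm [-0.9 -0.9 93.3] rows>= 3.0
yaw y 62.1 q6 -113.1 F [-0.   1.  -0.4] op 0.449 gf 29.988299538745196
```

View pics/t8.png

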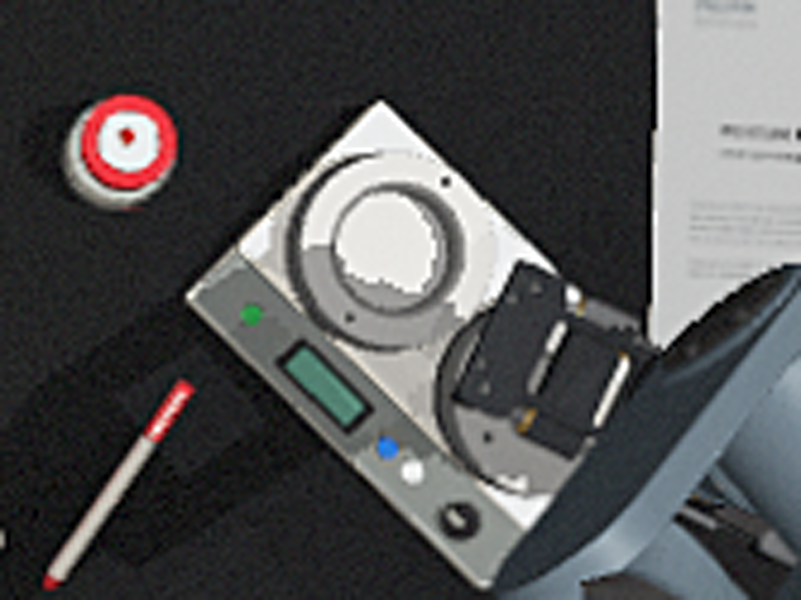

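>>> send_rows(
  plan=[
    [255,-0.0005,-0.0006,0.03,0],
    [255,0,0,0.03,0],
    [255,0,0,0.01,0],
    [255,0,0,0.007,0],
    [255,0,0,0.006,0],
    [255,0,0,0.005,0],
    [255,0,0,0.003,0],
    [255,0,0,0,0],
    [255,0,0,0,0],
  ],
)

```text
time_s: 21.63
position: [0.4197, -0.3413, 0.1095]
tcp_rot: [[-0.884, 0.467, 0.001], [0.467, 0.884, -0.001], [-0.001, -0.0, -1.0]]
force: [0.1, 0.1, -0.7]
opening: 0.452
grasp_force: 30.0
```

>>> send_rows(
  plan=[
    [255,0,0,0.002,0],
    [255,0,0,0.0015,0],
    [255,0,0,0,0],
    [255,0,0,0,0],
  ],
)

```text
time_s: 21.97
position: [0.4197, -0.3415, 0.1062]
tcp_rot: [[-0.884, 0.467, 0.001], [0.467, 0.884, -0.001], [-0.002, -0.001, -1.0]]
force: [-0.0, 0.6, 4.0]
opening: 0.451
grasp_force: 30.0
```

>>> send_rows(
  plan=[
    [110,0,0,0,0],
    [95,0,0,0,0],
    [95,0,0,0,0],
    [95,0,0,0,0],
    [95,0,0,-0.015,0],
    [95,0,0,-0.025,0],
    [95,0,0,-0.035,0],
    [0,0,0,-0.035,0],
    [0,0,0,-0.03,0],
    [0,0,0,0,0],
  ],
)

```text
time_s: 22.8
position: [0.4219, -0.3438, 0.2515]
tcp_rot: [[-0.884, 0.467, 0.008], [0.467, 0.884, -0.01], [-0.012, -0.005, -1.0]]
force: [0.4, -1.3, 0.2]
opening: 0.774
grasp_force: 0.0
```

```bash
python3 - <<'E'
from h import *
go(568.8,-99.8,200,yaw=62)
im,d=capture('side'); W=world('side',d).reshape(-1,3)
q=W[(np.hypot(W[:,0]-.419,W[:,1]+.34)<.022)&(W[:,2]>.095)&(W[:,2]<.13)]
print(len(q),np.percentile(q[:,2],[50,90,98]),q.mean(0))
E
```

```text
t 22.8 pos [ 421.9 -343.8  251.5] tool d mm [-15.5 284.6  50.2] rows>= 8.0
yaw y 62.2 q6 -113.1 F [ 0.4 -1.3  0.2] op 0.774 gf 0.0
turn rad (about tool z, down) 0.003
98 [0.1101303  0.11698266 0.12453226] [ 0.4201868  -0.33147762  0.10895536]
```

>>> send_rows(
  plan=[
    [0,-0.0018,0.0353,0,0],
    [0,-0.0018,0.0353,0,0],
    [0,-0.0018,0.0353,0,0],
    [0,-0.0018,0.0353,0,0],
    [0,-0.0018,0.0353,0,0],
    [0,-0.0018,0.0353,0,0],
    [0,-0.0018,0.0353,0,0],
    [0,-0.0018,0.0353,0,0],
    [0,0,0,0.025,0],
    [0,0,0,0.025,0],
    [0,0,0,0,0],
    [0,0,0,0,0],
    [0,0,0,0,0],
  ],
)

```text
time_s: 23.93
position: [0.5639, -0.0983, 0.1953]
tcp_rot: [[-0.884, 0.467, -0.001], [0.467, 0.884, 0.0], [0.001, -0.0, -1.0]]
force: [0.5, -0.6, 0.8]
opening: 1.0
grasp_force: 0.0
```

```bash
python3 - <<'E'
from h import *
go(568.8,-99.8,93,yaw=62)
E
```

```text
t 23.93 pos [563.9 -98.3 195.3] tool d mm [ -5.2   1.  102.3] rows>= 3.0
yaw y 62.1 q6 -83.2 F [ 0.5 -0.6  0.8] op 1.0 gf 0.0
turn rad (about tool z, down) 0.002
```

>>> send_rows(
  plan=[
    [0,-0.0052,0.001,0,0],
    [0,0,0,0,0],
    [0,0,0,0.035,0],
    [0,0,0,0.035,0],
    [0,0,0,0.022,0],
    [0,0,0,0.01,0],
    [0,0,0,0,0],
    [255,0,0,0,0],
    [255,0,0,0,0],
    [255,0,0,0,0],
    [255,0,0,0,0],
    [255,0,0,0,0],
    [255,0,0,0,0],
  ],
)

```text
time_s: 25.02
position: [0.5704, -0.1002, 0.0952]
tcp_rot: [[-0.884, 0.467, 0.004], [0.467, 0.884, -0.002], [-0.004, 0.0, -1.0]]
force: [-1.3, -1.2, 6.3]
opening: 0.837
grasp_force: 30.0
```

Opening 72.8 mm means the cap is about 27° off. Trying yaw 89°.

>>> send_rows(
  plan=[
    [0,0,0,0,0],
    [0,0,0,0,0],
    [0,0,0,0.001,-0.118],
    [0,0,0,0,-0.118],
    [0,0,0,0,-0.118],
    [0,0,0,0,-0.118],
    [0,0,0,0,0],
    [255,0,0,0,0],
    [255,0,0,0,0],
    [255,0,0,0,0],
    [255,0,0,0,0],
    [255,0,0,0,0],
    [255,0,0,0,0],
    [255,0,0,0,0],
  ],
)

```text
time_s: 26.18
position: [0.569, -0.0994, 0.0925]
tcp_rot: [[-1.0, 0.014, -0.0], [0.014, 1.0, 0.0], [0.0, 0.0, -1.0]]
force: [-0.5, 0.3, 0.4]
opening: 0.702
grasp_force: 25.9
```

```bash
python3 - <<'E'
from h import *
go(507.7,-254.8,200)
E
```

```text
t 26.18 pos [569.  -99.4  92.5] tool d mm [  59.1 -156.3 -107.5] rows>= 5.0
yaw y 89.2 q6 -110.2 F [-0.5  0.3  0.4] op 0.702 gf 25.866527432267503
```

>>> send_rows(
  plan=[
    [0,0,0,0,0],
    [0,0,0,0,0],
    [0,0,0,0,-0.07],
    [0,0,0,0,-0.07],
    [0,0,0,0,0],
    [255,0,0,0,0],
    [255,0,0,0,0],
    [255,0,0,0,0],
    [255,0,0,0,0],
    [255,0,0,0,0],
    [255,0,0,0,0],
    [255,0,0,0,0],
  ],
)

```text
time_s: 27.18
position: [0.569, -0.0995, 0.0925]
tcp_rot: [[-0.992, -0.126, -0.0], [-0.126, 0.992, -0.0], [0.0, -0.0, -1.0]]
force: [0.8, -0.2, 0.6]
opening: 0.653
grasp_force: 27.9
```

>>> send_rows(
  plan=[
    [20,0,0,0,0],
    [20,0,0,0,0],
    [20,0,0,0,-0.06],
    [20,0,0,0,0],
    [255,0,0,0,0],
    [255,0,0,0,0],
    [255,0,0,0,0],
    [255,0,0,0,0],
    [255,0,0,0,0],
    [255,0,0,0,0],
    [255,0,0,0,0],
    [255,0,0,-0.01,0],
    [255,0,0,-0.02,0],
    [255,0,0,0,0],
  ],
)

```text
time_s: 28.35
position: [0.5708, -0.1001, 0.1253]
tcp_rot: [[-0.983, -0.185, 0.005], [-0.185, 0.983, -0.002], [-0.005, -0.003, -1.0]]
force: [0.9, -0.3, -1.4]
opening: 0.641
grasp_force: 28.8
```

```bash
python3 - <<'E'
from h import *
go(507.7,-254.8,220)
E
```

```text
t 28.35 pos [ 570.8 -100.1  125.3] tool d mm [  90.3 -140.6  -94.8] rows>= 5.0
yaw y 100.7 q6 -121.7 F [ 0.9 -0.3 -1.4] op 0.641 gf 28.800178789945274
```

>>> send_rows(
  plan=[
    [255,0,0,-0.03,0],
    [255,0,0,-0.035,0],
    [255,0,0,-0.025,0],
    [255,0.008,-0.0125,0,0],
    [255,0.014,-0.0218,0,0],
    [255,0.016,-0.025,0,0],
    [255,0.016,-0.025,0,0],
    [255,0.016,-0.025,0,0],
    [255,0.012,-0.0187,0,0],
    [255,0.0055,-0.0085,0,0],
    [255,0.002,-0.003,0,0],
    [255,0,0,0,0],
    [255,0,0,0,0],
    [255,0,0,0,0],
  ],
)

```text
time_s: 29.52
position: [0.5072, -0.2517, 0.2123]
tcp_rot: [[-0.982, -0.186, -0.0], [-0.186, 0.982, 0.001], [0.0, 0.001, -1.0]]
force: [-0.0, 0.5, -2.6]
opening: 0.634
grasp_force: 28.8
```

```bash
python3 - <<'E'
from h import *
from scipy.optimize import least_squares
go(507.7,-254.8,180)
im,d=capture('side'); W=world('side',d).reshape(-1,3)
q=W[(abs(W[:,0]-.508)<.045)&(abs(W[:,1]+.255)<.045)&(W[:,2]>.13)&(W[:,2]<.195)]
f=lambda p:np.hypot(q[:,0]-p[0]-p[2]*(q[:,2]-.13),q[:,1]-p[1]-p[3]*(q[:,2]-.13))-.032
r=least_squares(f,[.508,-.255,0,0],loss='soft_l1',f_scale=.002);print(len(q),r.x, np.abs(r.fun).mean())
W=world('side',np.load('side0.npz')['d']).reshape(-1,3); c=np.array([.5077,-.2548])
for _ in range(4):
    q=W[(abs(W[:,2]-.087)<.007)&(np.hypot(*(W[:,:2]-c).T)<.064)]
    (x,y),R=cv2.minEnclosingCircle((q[:,:2]*1000).astype(np.float32)); c=np.array([x,y])/1000
print(x,y,R,len(q))
E
```

```text
t 29.52 pos [ 507.2 -251.7  212.3] tool d mm [ 0.1 -3.2 32.3] rows>= 1.0
yaw y 100.7 q6 -138.5 F [-0.   0.5 -2.6] op 0.634 gf 28.80045854464761
479 [ 0.50324353 -0.25099669 -0.00118303 -0.04862219] 0.001970668705381089
500.55889892578125 -257.9945068359375 62.79248809814453 468
```

>>> send_rows(
  plan=[
    [255,0,-0.003,0,0],
    [255,0,0,0.018,0],
    [255,0,0,0.014,0],
    [255,0,0,0.007,0],
    [255,0,0,0.006,0],
    [255,0,0,0.005,0],
    [255,0,0,0,0],
    [255,0,0,0,0],
    [255,0,0,0,0],
  ],
)

```text
time_s: 30.32
position: [0.5079, -0.2564, 0.163]
tcp_rot: [[-0.983, -0.185, 0.001], [-0.185, 0.983, -0.001], [-0.001, -0.001, -1.0]]
force: [-0.7, -0.6, -1.8]
opening: 0.638
grasp_force: 28.8
```

>>> send_rows(
  plan=[
    [255,0,0,0.005,0],
    [255,0,0,0.004,0],
    [255,0,0,0.003,0],
    [255,0,0,0.001,0],
    [255,0,0,0,0],
    [255,0,0,0,0],
  ],
)

```text
time_s: 30.82
position: [0.5075, -0.256, 0.1495]
tcp_rot: [[-0.983, -0.185, 0.0], [-0.185, 0.983, 0.0], [-0.0, 0.0, -1.0]]
force: [-0.5, 1.0, -0.5]
opening: 0.635
grasp_force: 28.8
```

Nearly touching. One more millimetre, then release and rise clear.

>>> send_rows(
  plan=[
    [255,0,0,0.001,0],
    [255,0,0,0,0],
    [60,0,0,0,0],
    [25,0,0,0,0],
    [25,0,0,0,0],
    [25,0,0,0,0],
    [25,0,0,-0.01,0],
    [25,0,0,-0.02,0],
    [25,0,0,-0.03,0],
    [25,0,0,-0.035,0],
    [25,0,0,-0.035,0],
    [25,0.02,0.035,0,0],
    [25,0.02,0.035,0,0],
    [25,0.02,0.035,0,0],
    [25,0.02,0.035,0,0],
    [25,0.02,0.035,0,0],
    [25,0.02,0.035,0,0],
    [25,0,0,0,0],
    [25,0,0,0,0],
    [25,0,0,0,0],
  ],
)

```text
time_s: 32.48
position: [0.3517, -0.0726, 0.2794]
tcp_rot: [[-0.983, -0.186, 0.003], [-0.186, 0.983, -0.002], [-0.003, -0.002, -1.0]]
force: [-0.3, -0.5, -0.3]
opening: 0.907
grasp_force: 0.0
```

```bash
python3 - <<'E'
from h import *
go(0,0,0)
im,d=capture('top'); cv2.imwrite('pics/t9.png',cv2.resize(im[120:290,100:410],(800,439),interpolation=cv2.INTER_CUBIC))
W=world('top',d).reshape(-1,3)
def rep(n,c,r,lo,hi):
    q=W[(np.hypot(W[:,0]-c[0],W[:,1]-c[1])<r)&(W[:,2]>lo)&(W[:,2]<hi)]
    if len(q)<4: print(n,'none');return
    (x,y),R=cv2.minEnclosingCircle((q[:,:2]*1000).astype(np.float32)); print(n,len(q),round(x,1),round(y,1),round(R,1),'z',np.percentile(q[:,2],[10,50,95]).round(4))
rep('vial cap',(.4424,.3003),.03,.112,.13)
rep('amber cap',(.5467,.2372),.05,.235,.26)
rep('dry cap',(.5077,-.2548),.045,.155,.18)
rep('weigh lid',(.4188,-.3402),.035,.105,.118)
E
```

```text
t 32.48 pos [351.7 -72.6 279.4] tool d mm [332.8 137.3 278.2] rows>= 12.0
yaw y 100.7 q6 -130.3 F [-0.3 -0.5 -0.3] op 0.907 gf 0.0
vial cap 73 441.9 298.7 13.1 z [0.1174 0.1204 0.1241]
amber cap 330 549.0 242.5 24.8 z [0.2404 0.2435 0.2472]
dry cap 335 505.9 -256.2 26.8 z [0.1633 0.167  0.1715]
weigh lid 141 418.7 -339.9 20.7 z [0.1069 0.1099 0.115 ]
```

View pics/t9.png

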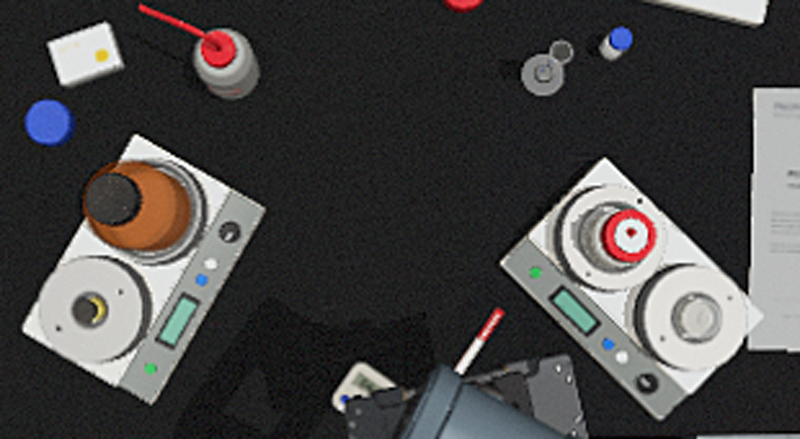

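All four are at their expected heights and centred in their wells. The bystanders are untouched and the gripper is clear.

```bash
python3 -c "
from rig import *
print(hand_in())"
```

```text
the job is handed in; nothing more can be done
None
```

The job is handed in. In the last camera check all four vessels stood in their matching wells, fully down on the floor, and the measuring cylinder and wash bottle were still standing where they started. The robot clock read about 32.5 s.

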